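# Clear the bed and offer up the capping stone

### The arm

A 7-joint arm with a two-finger parallel gripper is mounted at the origin on the work surface. World frame = base frame: x ahead of the robot, y to its left, z up, the work surface at z = 0. Lengths are in m, angles in rad, forces in N, time in s.
With the tool pointing down it reaches from about 0.35 to 0.775 m from the base axis. Payload 3.1 kg.
Tool frame: the origin (TCP) lies at the very end of the fingers, on their centre line; the grasp point (between the pads) lies 19 mm behind it; z points along the fingers, y is the line along which they close (so a half turn about z gives the same grasp; the last joint's range is limited). The gripper opens to 85 mm and grips with 20 to 120 N. Pads are 22 mm wide; open, the fingers measure 114 mm over their backs; the gripper's body (76 mm by 85 mm) begins 54 mm behind the grasp point. The pads swing forward as they close: fully open they stand 13 mm farther back than shut.
Start: joints at [-1.389, 0.311, 0.014, 1.512, -0.004, 1.319, -0.027], TCP at [0.122, 0.536, 0.231] pointing down, gripper open.
Joint ranges: [-2.7, 2.7], [-0.3, 1.91], [-1.27, 1.3], [0.12, 2.57], [-1.44, 4.58], [0.2, 2.03], [-3.05, 3.05]. Speed limits (rad/s): [2.79, 2.79, 3.14, 3.14, 3.14, 3.14, 3.14].

### API

Orientations are given as a rotation vector (axis times angle).
In Python, from rig import readout, imaging, job gives the robot as it stands. The module is installed in compiled form; this text tells all that it offers.
- The arm moves only by the tool move_arm, never from a script. Its argument "increments" is text: rows parted by semicolons, each of 7 numbers parted by spaces: the shift along the tool's x, y, z in mm, then the turn, a rotation vector about the tool's x, y, z in rad, then the closure, from -1 (fully open) to 1 (shut). In form: dx dy dz ax ay az grip; .... A call has 1 to 12 rows; each row shifts and turns the commanded pose from where the row before left it, along the tool's axes as they then stand; what a row does not reach is not made up. A row lasts 1/8 s, in which the tool goes at most 62.5 mm and 10.7 degrees, less where a joint would pass 70% of its speed; a pose out of reach is approached as far as the arm can. A call with a gripper value outside its range is refused whole. The fingers move at their own pace and stop on an object; the grip force is fixed at half the most. Time passes only in rows, so rows that do not move let the fingers close. It gives the time, the measured TCP pose, the force, the opening and the grip force at its end, in the units of the state.
- readout.get_obs(): the state, without advancing time (a new reading comes with each control period).
- imaging.get_image(name): name is "side" or "top" or "wrist"; returns (picture, depth): 420x560x3 uint8, red, green, blue; 420x560 float32, m along the optical axis (not along the pixel's ray), 0 where there is no reading.
- imaging.camera_model(name): a dict with "mtx" (3x3 intrinsics, pixels), "position" and "rotation" of the camera in the world. Camera axes: x right, y down, z forward; pixel columns grow to the right and rows downward; lengths in m; the calibration is good to about 2 mm. A picture is of the moment at which its call begins: read the wrist's pose just before it. camera_model takes no time and is no camera call; for the wrist camera it gives the pose at the moment of the call.
- job.job_done(): hands the job in; it is judged then, once.
The state is a dict: "time_s": time; "q": joint angles; "dq": joint speeds; "joint_torque": joint torques, N m; "tcp_pos": TCP position; "eef_rot": TCP orientation; "force": force on the tool from outside, world axes, zero at the start; "wrist_torque": the same for the moment, N m; "grip_width": opening from 0.0 (shut) to 1.0 (fully open); "grip_force": force on a finger pad.
Only numpy, scipy, OpenCV 4.12 (cv2) and the standard library are available. Lean on these libraries where they do the work, as an engineer would, in place of code of your own. Each camera call takes 0.05 s, during which the arm holds its last target. There are 200 camera calls.

### The job

With the wooden scraper block, and nothing else, push the three loose stone chips off the top of the grey limestone pier, then put the scraper back down on the bench clear of the pier. Next pick up the pale capping stone by the steel lifting bar on its top, carry it over the tools that stand in between without bumping or shifting any of them, and bring it over the pier, long side along long side. Finish while still holding it: level, square and edge for edge with the pier's top, hovering about a centimetre above it, never touching it.

Things in the scene. Friction and masses are not known exactly. Their poses are not given: they have to be found in the camera images.
- pier: Fixed grey limestone pier, a block 120 (its x) by 90 (its y) by 55 mm tall. Origin at the centre of its underside, z up. It may stand left or right of the rod stand, and turned.
- bed (a point): Centre of the pier's flat top (the bed), 55 mm above the bench; axes as the pier's: x along the 120 mm side, y along the 90 mm side, z up.
- cap: Loose pale capping stone, a slab 120 (its x) by 90 (its y) by 20 mm, about 0.6 kg in all, lying on the bench. Upright from the middle of its top stands a steel lifting bar, 34 mm (along x) by 16 mm (along y), from 20 to 68 mm above the slab's underside: grip it across the 16 mm. Origin at the centre of the slab's underside, z up. Its half turns are alike.
- scraper: Loose beech scraper block with a red lower edge, standing on that edge on the bench: 110 (its x) by 24 (its y) by 60 mm tall, 0.13 kg. Grip it across the 24 mm; wipe along its y. Origin at the centre of its underside, z up.
- chip_a: One of three loose rust-stained stone chips on the pier's top, 24 (its x) by 18 by 12 mm high, 12 g. Origin at the centre of its underside. All three start with their centres within 45 mm of the pier's middle along the pier's x and within 22 mm along its y.
- chip_b: One of three loose rust-stained stone chips on the pier's top, 24 (its x) by 18 by 12 mm high, 12 g. Origin at the centre of its underside. All three start with their centres within 45 mm of the pier's middle along the pier's x and within 22 mm along its y.
- chip_c: One of three loose rust-stained stone chips on the pier's top, 24 (its x) by 18 by 12 mm high, 12 g. Origin at the centre of its underside. All three start with their centres within 45 mm of the pier's middle along the pier's x and within 22 mm along its y.
- rod_stand: Fixed oak stand in the middle of the bench, 170 (its x) by 50 by 45 mm tall, origin at the centre of its underside. On it a brass socket (45 mm across) grips a thin upright steel rod, 40 mm towards -x of the middle, whose top is 140 mm above the bench; 45 mm towards +x stands a dark steel stub 26 mm across, top at 95 mm. Not to be touched.
- mallet: Loose beech mallet lying near the far edge of the bench: round head 84 mm across and 110 mm long centred at the origin (on the underside), handle 28 mm thick to 185 mm along +x. Leave alone.
- point_tool: Loose steel point tool lying near the far edge, square bar 14 mm thick, 205 mm long along its x, origin at the middle of the bar's underside. Leave alone.
- claw_tool: Loose steel claw tool lying near the far edge, 14 mm thick, 190 mm long along its x, with a toothed end 32 mm wide at +x. Origin on its underside. Leave alone.
- handpiece: Loose pneumatic carving handpiece lying near the far edge, a barrel 38 mm across and 150 mm long along its x. Origin on its underside. Leave alone.

How it is judged:
On the way, in this order (a step that is already met when the one before it is completed fails the run):
1. all three chips are off the pier's top (height (world z) of each of chip_a, chip_b, chip_c below 0.03 m), for 0.2 s.
2. the scraper is let go on the bench, clear of the pier (height (world z) of scraper below 0.03 m and contact force between the fingers and scraper below 0.1 N and horizontal distance between scraper and bed above 0.09 m and linear speed of scraper below 0.03 m/s), for 0.2 s.
3. the capping stone is lifted by the gripper (height (world z) of cap above 0.05 m and contact force between the fingers and cap above 1 N), for 0.2 s.
At the end, for the whole second after the job is handed in: Held still by the gripper: cap underside 5 to 18 mm above the pier's top, centred within 8 mm, long sides parallel within 0.09 rad, level within 0.06 rad, touching neither pier nor chips; chips off the pier; scraper let go on the bench, its middle over 90 mm from the pier's (all of step 1 and z of cap in the frame of bed between 0.005 and 0.018 m and horizontal distance between cap and bed below 0.008 m and angle between the x axis of cap and the x axis of bed, either way round below 0.09 rad and angle between cap's own z axis and vertical below 0.06 rad and linear speed of cap below 0.02 m/s and contact force between the fingers and cap above 1 N and contact force between cap and pier below 0.05 N and contact force between cap and chip_a below 0.05 N and contact force between cap and chip_b below 0.05 N and contact force between cap and chip_c below 0.05 N and height (world z) of scraper below 0.03 m and contact force between the fingers and scraper below 0.1 N and horizontal distance between scraper and bed above 0.09 m); the arm keeps its last pose, push and grip.
It fails at once if a chip is touched by the gripper, the arm or the capping stone (contact force between any of the fingers, the arm, cap and chip_a above 0.3 N or contact force between any of the fingers, the arm, cap and chip_b above 0.3 N or contact force between any of the fingers, the arm, cap and chip_c above 0.3 N).
It fails at once if the capping stone touches the pier (contact force between cap and pier above 0.5 N).
It fails at once if the rod stand is bumped (contact force between any of the fingers, the arm, cap, scraper and rod_stand above 1 N).
It fails at once if a tool lying on the bench is shifted by more than 15 mm (distance of any of mallet, point_tool, claw_tool, handpiece from where it was at the start of the episode above 0.015 m).
It also fails if it takes over 72 s, if anything falls off the work surface, if the arm or the gripper's body presses on something with over 40 N, if the wrist force passes 120 N, or if a joint passes its speed limit or range.

## Working session

There is one attempt and no reset: what is moved stays moved. The work goes in short steps, Python scripts to look and compute and a tool call to move; the robot and the scene stay as the last step left them, time stands still between calls to the robot, and variables do not carry over. Pictures are saved under pics/ and viewed, at most 10 in all, crops included, and the job is handed in when it is done.

Besides the shell and the picture viewer there is one more tool, called after ">>>" by a JSON object that holds its "op" and its "data", one argument or row to a line. move_arm: Moves the arm, as the interface text tells. Its arguments: {"type":"object","properties":{"increments":{"type":"string"}},"required":["increments"]}

```bash
mkdir -p pics
python3 - <<'E'
from rig import readout, imaging, job
import cv2,numpy as np
o=readout.get_obs()
print({k:np.round(v,3) for k,v in o.items()})
for n in ["top","side"]:
    p,d=imaging.get_image(n); m=imaging.camera_model(n)
    np.savez(f"{n}0.npz",p=p,d=d,K=m["mtx"],t=m["position"],R=m["rotation"])
    print(n,m, d.min(),d.max())
    cv2.imwrite(f"pics/{n}0.png",p[:,:,::-1])
E
```

```text
{'time_s': np.float64(0.0), 'q': array([-1.389,  0.312,  0.014,  1.513, -0.004,  1.319, -0.027]), 'dq': array([-0.001,  0.002,  0.001,  0.001, -0.001,  0.   ,  0.001]), 'joint_torque': array([ 0.0000e+00, -3.7992e+01,  1.4600e-01, -2.3059e+01,  1.2000e-02,
        1.4000e-02, -0.0000e+00]), 'tcp_pos': array([0.122, 0.536, 0.23 ]), 'eef_rot': array([-0.351, -3.122,  0.004]), 'force': array([ 0.65 , -0.175,  1.122]), 'wrist_torque': array([0.029, 0.046, 0.001]), 'grip_force': np.float64(0.0), 'grip_width': np.float64(1.001)}
top {'mtx': array([[532.62645034,   0.        , 281.62783472],
       [  0.        , 532.62645034, 207.01572784],
       [  0.        ,   0.        ,   1.        ]]), 'position': array([0.55516778, 0.01085403, 1.06099361]), 'rotation': array([-2.20962717,  2.15826294, -0.09395967])} 0.0 1.8967266
side {'mtx': array([[414.04268961,   0.        , 266.46650165],
       [  0.        , 414.04268961, 209.74276501],
       [  0.        ,   0.        ,   1.        ]]), 'position': array([0.4464127 , 0.54056141, 0.44144926]), 'rotation': array([-0.4242388 ,  2.61753912, -1.42961668])} 0.0 3.149182
```

View pics/top0.png

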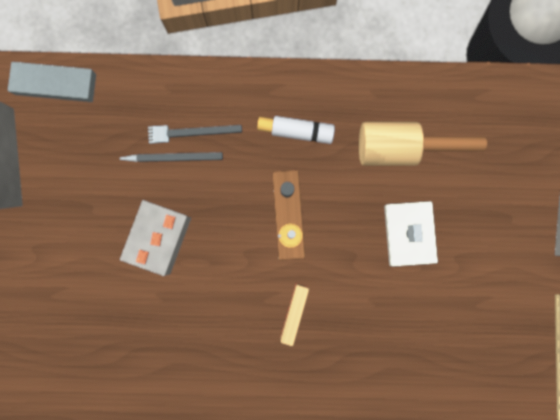

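View pics/side0.png

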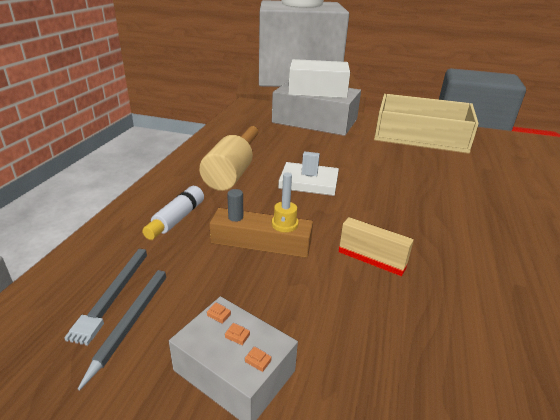

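Top view: pier at about (154,238) with chips at (170,222), (156,239), (143,257). Rod stand is at (289,215), scraper at (295,316), cap at (411,234). The side view agrees, showing a red scraper edge at (375,258) and the cap at (310,178).

```bash
cat > h.py <<'E'
import numpy as np,cv2
from scipy.spatial.transform import Rotation as R
def load(n):
    z=np.load(n+".npz"); return z["p"],z["d"],z["K"],z["t"],R.from_rotvec(z["R"]).as_matrix()
def cloud(d,K,t,Rm):
    v,u=np.mgrid[:d.shape[0],:d.shape[1]]
    c=np.dstack([(u-K[0,2])/K[0,0]*d,(v-K[1,2])/K[1,1]*d,d]); return c@Rm.T+t
def plane(uv,z,K,t,Rm):
    uv=np.atleast_2d(uv).astype(float); r=np.c_[(uv-K[:2,2])/K[0,0],np.ones(len(uv))]@Rm.T
    return t+r*((z-t[2])/r[:,2:])
def rect(P):
    (c,s,a)=cv2.minAreaRect((P[:,:2]*1000).astype(np.float32))
    if s[0]<s[1]: s=(s[1],s[0]); a+=90
    return np.round(c,1),np.round(s,1),round((a+90)%180-90,2)
def blob(m):
    m=m.astype(np.uint8); n,l,st,_=cv2.connectedComponentsWithStats(m); return l==1+np.argmax(st[1:,4])
E
python3 - <<'E'
from h import *
for n in ["top0","side0"]:
    p,d,K,t,Rm=load(n); C=cloud(d,K,t,Rm); X,Y,Z=C[...,0],C[...,1],C[...,2]
    ok=(d>0)&(X>.3)&(X<.8)
    print(n,"bench z",np.median(Z[ok&(abs(Z)<.02)]))
    if n=="top0": print("centre-pier", plane([[154,238],[411,234],[295,316],[291,235],[287,189]],0.055,K,t,Rm).round(3))
    hsv=cv2.cvtColor(p,cv2.COLOR_RGB2HSV)
    for nm,yr,zr in [("pier",(.15,.4),(.045,.062)),("cap",(-.4,-.1),(.012,.03)),("bar",(-.4,-.1),(.055,.08)),("scr",(-.1,.07),(.05,.07)),
        ("stand",(-.1,.09),(.036,.05)),("rod",(-.1,.09),(.12,.16)),("stub",(-.1,.09),(.085,.105)),("chips",(.15,.4),(.06,.08))]:
        xr=(.3,.46) if nm=="scr" else (.45,.7) if nm in("stand","rod","stub") else (.35,.7)
        m=ok&(Y>yr[0])&(Y<yr[1])&(Z>zr[0])&(Z<zr[1])&(X>xr[0])&(X<xr[1])
        if m.sum()<4: print(nm,m.sum()); continue
        m=blob(m) if nm!="chips" else m
        z=np.median(Z[m]); vu=np.argwhere(m)[:,::-1]
        print(nm,m.sum(),"z",z.round(4),rect(plane(vu,z,K,t,Rm)))
    m=(hsv[...,0]<14)&(hsv[...,1]>170)&(hsv[...,2]>150)&(Y>.15)&(Y<.4)&(X>.35)&(X<.7)
    n_,l,st,_=cv2.connectedComponentsWithStats(m.astype(np.uint8))
    for i in range(1,n_):
        if st[i,4]>8: print("chip",C[l==i].mean(0).round(4),st[i,4],rect(C[l==i]))
E
```

```text
top0 bench z -0.0007731752541390025
centre-pier [[ 0.571  0.244  0.055]
 [ 0.59  -0.241  0.055]
 [ 0.432 -0.025  0.055]
 [ 0.583 -0.014  0.055]
 [ 0.67  -0.004  0.055]]
pier 2796 z 0.0542 (array([570.7, 244.9]), array([119.8,  92.4]), -18.41)
cap 2590 z 0.0191 (array([ 591.6, -248.9]), array([119.8,  91.7]), 5.5)
bar 184 z 0.0668 (array([ 591.5, -248.5]), array([33.9, 18.9]), 5.35)
scr 582 z 0.0588 (array([420.9, -19.7]), array([83.7, 24.1]), -14.97)
stand 1604 z 0.044 (array([619.4,  -8.1]), array([165.4,  49.8]), 5.64)
rod 50 z 0.139 (array([581.8, -11.3]), array([13.4, 12. ]), -32.46)
stub 156 z 0.0939 (array([666.3,  -2.8]), array([23.9, 23.8]), 1.37)
chips 348 z 0.0642 (array([568.3, 238.8]), array([108.2,  46.1]), -48.86)
side0 bench z 0.0012248653799306897
pier 6493 z 0.0559 (array([571.2, 250.1]), array([123.8,  95.2]), -18.49)
cap 1053 z 0.0212 (array([ 591.6, -241.4]), array([119.7, 106.9]), 5.22)
bar 149 z 0.0653 (array([ 591.9, -243.8]), array([45.8, 34.2]), -82.36)
scr 743 z 0.0605 (array([422.7, -12.7]), array([85.6, 38.4]), -14.37)
stand 1600 z 0.0458 (array([ 6.188e+02, -6.000e-01]), array([165.1,  62.9]), 5.62)
rod 132 z 0.1333 (array([581.3,  -7.1]), array([51.7, 12.7]), -74.17)
stub 175 z 0.0953 (array([665. ,   3.9]), array([38.1, 24.4]), -69.41)
chips 949 z 0.0646 (array([569.2, 242. ]), array([112. ,  26.8]), -34.01)
```

```bash
cat >> h.py <<'E'
def down(deg):  # tool down, tool y along object's y, object's x at deg
    a=np.radians(deg); y=np.array([-np.sin(a),np.cos(a),0]); z=np.array([0,0,-1.]); return np.c_[np.cross(y,z),y,z]
def go(pos,deg):
    from rig import readout
    o=readout.get_obs(); A=R.from_rotvec(o["eef_rot"]).as_matrix(); T=down(deg)
    rv=R.from_matrix(A.T@T).as_rotvec()
    print("t",round(float(o["time_s"]),2),"tcp",o["tcp_pos"].round(4),"turn first",rv.round(4),"deg",np.degrees(np.linalg.norm(rv)).round(1),
     "\n shift mm in turned frame",(T.T@(np.array(pos)-o["tcp_pos"])*1000).round(1),"in present frame",(A.T@(np.array(pos)-o["tcp_pos"])*1000).round(1),
     "\n force",o["force"].round(2),"w",o["grip_width"].round(3),"gf",o["grip_force"].round(1))
E
python3 - <<'E'
from h import *
pier=np.array([.571,.245]); a=np.radians(-18.4); ex=np.array([np.cos(a),np.sin(a)]); ey=np.array([-ex[1],ex[0]])
for n in ["top0","side0"]:
    p,d,K,t,Rm=load(n); C=cloud(d,K,t,Rm); X,Y,Z=C[...,0],C[...,1],C[...,2]
    m=(X>.3)&(X<.52)&(Y>-.1)&(Y<.07)&(Z>.054)&(Z<.066); m=blob(m); z=np.median(Z[m])
    print("scr",z,rect(plane(np.argwhere(m)[:,::-1],z,K,t,Rm)))
    r,g,b=[p[...,i].astype(int) for i in range(3)]
    m=(r>150)&(r-g>70)&(Z>.05)&(Y>.15)&(Y<.4)&(X>.35)&(X<.7)
    n_,l,st,_=cv2.connectedComponentsWithStats(m.astype(np.uint8))
    for i in range(1,n_):
        if st[i,4]>8:
            c=C[l==i].mean(0); q=C[l==i][:,:2]-pier
            print("chip",c.round(3),st[i,4],"pier frame",((c[:2]-pier)@ex).round(3),((c[:2]-pier)@ey).round(3),"y extent",(q@ey).min().round(3),(q@ey).max().round(3))
go([.425,-.02,.2],-15)
E
```

```text
scr 0.05890845569902092 (array([433.5, -23.1]), array([109.9,  24.1]), -15.06)
chip [0.602 0.215 0.065] 80 pier frame 0.039 -0.018 y extent -0.025 -0.01
chip [0.569 0.238 0.065] 80 pier frame 0.001 -0.007 y extent -0.015 0.002
chip [0.536 0.262 0.065] 82 pier frame -0.039 0.005 y extent -0.001 0.013
scr 0.06078906838754489 (array([435. , -17.7]), array([110.4,  33.8]), -14.97)
chip [0.603 0.22  0.065] 240 pier frame 0.038 -0.013 y extent -0.025 -0.007
chip [0.57  0.243 0.065] 284 pier frame -0.001 -0.002 y extent -0.015 0.006
chip [0.536 0.268 0.065] 326 pier frame -0.04 0.011 y extent -0.001 0.017Traceback (most recent call last):
  File "<stdin>", line 14, in <module>
  File "h.py", line 25, in go
    "\n force",o["force"].round(2),"w",o["grip_width"].round(3),"gf",o["grip_force"].round(1))
                                       ^^^^^^^^^^^^^^^^^^^^^
AttributeError: 'float' object has no attribute 'round'
```

```bash
sed -i 's/o\["grip_width"\].round(3)/round(float(o["grip_width"]),3)/; s/o\["grip_force"\].round(1)/round(float(o["grip_force"]),1)/' h.py
python3 -c "
from h import *
go([.4335,-.022,.2],-15)"
```

```text
t 0.1 tcp [0.1219 0.5357 0.2303] turn first [-0.0021  0.0001  0.0381] deg 2.2 
 shift mm in turned frame [-445.3 -458.    30.3] in present frame [-427.5 -474.6   31.4] 
 force [0.35 0.5  0.04] w 1.002 gf 0.0
```

>>> {"op": "move_arm", "data": {
  "increments": "0 0 0 0 0 0.038 -1; -40 -40 0 0 0 0 -1; -40 -40 0 0 0 0 -1; -40 -40 0 0 0 0 -1; -40 -40 0 0 0 0 -1; -40 -40 0 0 0 0 -1; -40 -40 0 0 0 0 -1; -40 -40 0 0 0 0 -1; -40 -40 0 0 0 0 -1; -40 -40 0 0 0 0 -1; -40 -40 0 0 0 0 -1; -30 -40 0 0 0 0 -1"
}}

```text
time_s: 1.6
tcp_pos: [0.4244, -0.0018, 0.2315]
eef_rot: [0.413, 3.113, 0.001]
force: [0.6, 0.5, -0.3]
grip_width: 0.998
grip_force: 0.0
```

Run:
```python
from h import *
from rig import imaging
go([.4335,-.022,.2],-15)
m=imaging.camera_model("wrist"); p,d=imaging.get_image("wrist")
np.savez("w1.npz",p=p,d=d,K=m["mtx"],t=m["position"],R=m["rotation"])
cv2.imwrite("pics/w1.png",p[:,:,::-1]); print(m)
```

```text
t 1.6 tcp [ 0.4244 -0.0018  0.2315] turn first [ 0.0005  0.0012 -0.0018] deg 0.1 
 shift mm in turned frame [-14.  -17.1  31.5] in present frame [-14.  -17.1  31.5] 
 force [ 0.63  0.51 -0.3 ] w 0.998 gf 0.0
{'mtx': array([[355.83017757,   0.        , 279.46964766],
       [  0.        , 355.83017757, 204.38939031],
       [  0.        ,   0.        ,   1.        ]]), 'position': array([0.3607664 , 0.01424338, 0.37401334]), 'rotation': array([2.32037829, 1.77820293, 0.23750813])}
```

View pics/w1.png

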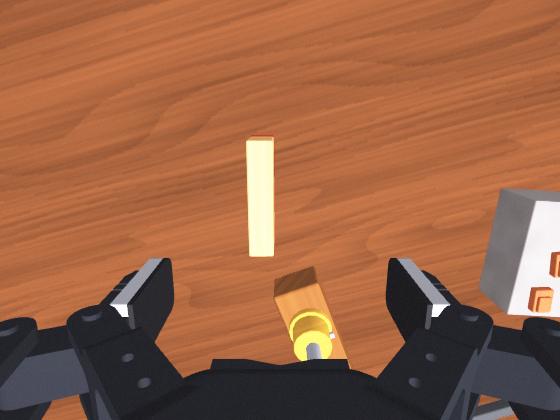

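Run:
```python
from h import *
p,d,K,t,Rm=load("w1"); C=cloud(d,K,t,Rm); X,Y,Z=C[...,0],C[...,1],C[...,2]
print("bench",np.median(Z[(d>0)&(abs(Z)<.02)]))
m=(X>.35)&(X<.51)&(Y>-.1)&(Y<.07)&(Z>.053)&(Z<.067); m=blob(m); z=np.median(Z[m])
print("scr",z,m.sum(),rect(plane(np.argwhere(m)[:,::-1],z,K,t,Rm)))
m=(X>.53)&(X<.62)&(Y>-.1)&(Y<.07)&(Z>.12)&(Z<.15)
print("rod",C[m].mean(0) if m.sum() else None)
```

```text
bench -1.3174164398832566e-06
scr 0.05988058744153987 3064 (array([434.7, -23.7]), array([109.1,  23.9]), -14.91)
rod None
```

Wrist view: the scraper lies from (260,137) to (260,256), top at 60 mm, which agrees with the top camera within 1.5 mm. I'll go down on it.

>>> {"op": "move_arm", "data": {
  "increments": "-15.6 -18.5 0 0 0 0 -1; 0 0 40 0 0 0 -1; 0 0 40 0 0 0 -1; 0 0 40 0 0 0 -1; 0 0 40 0 0 0 -1; 0 0 25 0 0 0 -1; 0 0 16 0 0 0 -1; 0 0 0 0 0 0 -1"
}}

```text
time_s: 2.65
tcp_pos: [0.4331, -0.0218, 0.0297]
eef_rot: [-0.41, -3.113, 0.001]
force: [0.5, -0.1, -0.5]
grip_width: 0.997
grip_force: 0.0
```

```bash
python3 -c "
from h import *
go([.4347,-.0237,.030],-14.95)"
```

```text
t 2.65 tcp [ 0.4331 -0.0218  0.0297] turn first [-0.0007 -0.0018 -0.0013] deg 0.1 
 shift mm in turned frame [-2.  -1.5 -0.3] in present frame [-2.  -1.5 -0.3] 
 force [ 0.54 -0.1  -0.54] w 0.997 gf 0.0
```

>>> {"op": "move_arm", "data": {
  "increments": "-2 -1.5 0 0 0 0 -1; 0 0 0 0 0 0 1; 0 0 0 0 0 0 1; 0 0 0 0 0 0 1; 0 0 0 0 0 0 1; 0 0 0 0 0 0 1; 0 0 0 0 0 0 1; 0 0 0 0 0 0 1"
}}

```text
time_s: 3.65
tcp_pos: [0.4357, -0.0237, 0.0306]
eef_rot: [0.41, 3.114, 0.001]
force: [-0.8, 1.3, 4.4]
grip_width: 0.272
grip_force: 59.5
```

>>> {"op": "move_arm", "data": {
  "increments": "0 0 -10 0 0 0 1; 0 0 -30 0 0 0 1; 0 0 -40 0 0 0 1; 0 0 -40 0 0 0 1; 0 0 -40 0 0 0 1; 0 0 -15 0 0 0 1; 0 0 0 0 0 0 1"
}}

```text
time_s: 4.53
tcp_pos: [0.4355, -0.0238, 0.2055]
eef_rot: [0.41, 3.114, 0.001]
force: [0.3, 0.0, -2.9]
grip_width: 0.268
grip_force: 59.0
```

Run:
```python
from h import *
from rig import imaging
go([.550,.182,.2],-18.4)
for n in ["wrist","top","side"]:
    m=imaging.camera_model(n); p,d=imaging.get_image(n); K=m["mtx"];t=m["position"];Rm=R.from_rotvec(m["rotation"]).as_matrix()
    C=cloud(d,K,t,Rm);X,Y,Z=C[...,0],C[...,1],C[...,2]
    for nm,b in [("scr",(.3,.55,-.15,.1,.05,.28)),("pier",(.45,.7,.15,.36,.045,.06))]:
        k=(d>0)&(X>b[0])&(X<b[1])&(Y>b[2])&(Y<b[3])&(Z>b[4])&(Z<b[5])
        if nm=="scr":
            r,g,bb=[p[...,i].astype(int) for i in range(3)]; k&=(r>140)&(r-bb>50)&(g>90)
        if k.sum()<20: continue
        k=blob(k); z=np.median(Z[k]); print(n,nm,k.sum(),"z",z.round(4),np.percentile(Z[k],[2,98]).round(4),rect(plane(np.argwhere(k)[:,::-1],z,K,t,Rm)))
    if n=="side": cv2.imwrite("pics/s2.png",p[:,:,::-1])
```

```text
t 4.53 tcp [ 0.4355 -0.0238  0.2055] turn first [0.0007 0.0009 0.0595] deg 3.4 
 shift mm in turned frame [-43.6 231.4   5.5] in present frame [-57.3 228.4   5.7] 
 force [ 0.34  0.04 -2.93] w 0.268 gf 59.0
wrist scr 15525 z 0.2347 [0.2191 0.2359] (array([420.3, -20.6]), array([85.2, 23.6]), -14.89)
wrist pier 907 z 0.0524 [0.0453 0.0561] (array([579.4, 190.9]), array([82.4, 19.3]), -3.36)
top scr 374 z 0.2321 [0.1813 0.2355] (array([471.8, -32.4]), array([35.2, 27.5]), -14.9)
top pier 2720 z 0.054 [0.0497 0.0583] (array([570.9, 245.5]), array([119.8,  91.4]), -18.46)
side scr 2696 z 0.2131 [0.187  0.2346] (array([438.1, -24.4]), array([136.3, 133.8]), 75.98)
side pier 6408 z 0.0559 [0.0468 0.0577] (array([571.2, 250.1]), array([123.8,  95.3]), -18.58)
```

View pics/s2.png

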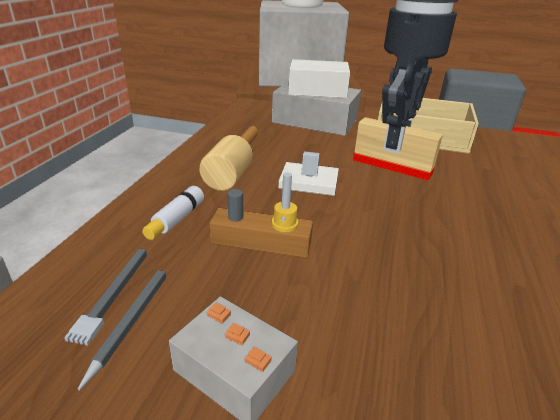

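Side view: the scraper is held level at (397,147), its red edge clear of the bench. Next, swing to the near (-y) side of the pier.

>>> {"op": "move_arm", "data": {
  "increments": "0 0 0 0 0 0.03 1; 0 0 0 0 0 0.03 1; -9 45 0 0 0 0 1; -9 45 0 0 0 0 1; -9 45 0 0 0 0 1; -9 45 0 0 0 0 1; -8 51 0 0 0 0 1; 0 0 0 0 0 0 1; 0 0 0 0 0 0 1"
}}

```text
time_s: 5.8
tcp_pos: [0.5499, 0.1806, 0.2045]
eef_rot: [-0.504, -3.1, 0.004]
force: [0.1, -1.0, -1.3]
grip_width: 0.27
grip_force: 59.1
```

```bash
python3 -c "
from h import *
go([.550,.182,.089],-18.4)"
```

```text
t 5.8 tcp [0.5499 0.1806 0.2045] turn first [-0.0024 -0.0005 -0.0013] deg 0.2 
 shift mm in turned frame [  0.3   1.4 115.5] in present frame [  0.3   1.7 115.5] 
 force [ 0.07 -0.96 -1.27] w 0.27 gf 59.1
```

>>> {"op": "move_arm", "data": {
  "increments": "0 0 40 0 0 0 1; 0 0 40 0 0 0 1; 0 0 25 0 0 0 1; 0 0 10 0 0 0 1; 0 0 0 0 0 0 1; 0 0 0 0 0 0 1"
}}

```text
time_s: 6.55
tcp_pos: [0.5514, 0.1812, 0.0919]
eef_rot: [0.504, 3.098, 0.002]
force: [0.3, 0.1, -0.7]
grip_width: 0.269
grip_force: 59.2
```

```bash
python3 -c "
from h import *
go([.550,.182,.089],-18.4)"
```

```text
t 6.55 tcp [0.5514 0.1812 0.0919] turn first [ 0.0018  0.0024 -0.0012] deg 0.2 
 shift mm in turned frame [1.5 0.3 2.9] in present frame [1.5 0.3 2.9] 
 force [ 0.28  0.1  -0.67] w 0.269 gf 59.2
```

>>> {"op": "move_arm", "data": {
  "increments": "1.5 0 2.5 0 0 0 1; 0 0 0 0 0 0 1; 0 10 0 0 0 0 1; 0 10 0 0 0 0 1; 0 10 0 0 0 0 1; 0 8 0 0 0 0 1; 0 8 0 0 0 0 1; 0 8 0 0 0 0 1; 0 0 0 0 0 0 1"
}}

```text
time_s: 7.68
tcp_pos: [0.5658, 0.2342, 0.0877]
eef_rot: [-0.501, -3.101, -0.001]
force: [0.3, 0.1, -2.0]
grip_width: 0.27
grip_force: 59.2
```

Run:
```python
from h import *
from rig import imaging
go([.571+.0164,.245+.0493,.089],-18.4)
p,d=imaging.get_image("side"); cv2.imwrite("pics/s3.png",p[:,:,::-1])
```

```text
t 7.67 tcp [0.5658 0.2342 0.0877] turn first [ 0.0004 -0.0001  0.0008] deg 0.1 
 shift mm in turned frame [-1.5 63.8 -1.3] in present frame [-1.6 63.8 -1.3] 
 force [ 0.32  0.06 -2.02] w 0.27 gf 59.2
```

View pics/s3.png

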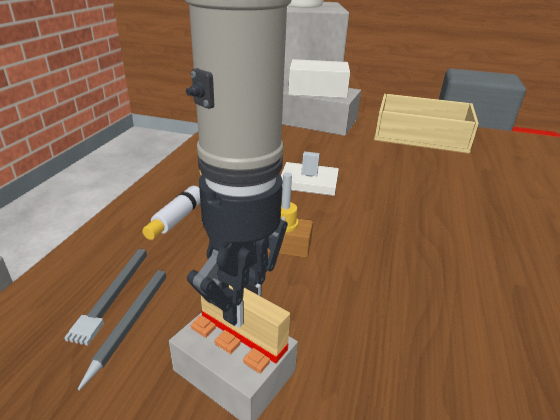

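The three chips at (204,326), (228,342) and (257,360) sit ahead of the blade, so I'll push on.

>>> {"op": "move_arm", "data": {
  "increments": "-1 8 0 0 0 0 1; 0 8 0 0 0 0 1; 0 8 0 0 0 0 1; 0 8 0 0 0 0 1; 0 8 0 0 0 0 1; 0 8 0 0 0 0 1; 0 8 0 0 0 0 1; 0 8 0 0 0 0 1; 0 5 0 0 0 0 1; 0 0 0 0 0 0 1; 0 0 0 0 0 0 1"
}}

```text
time_s: 9.1
tcp_pos: [0.5886, 0.2977, 0.0878]
eef_rot: [-0.504, -3.101, 0.001]
force: [0.3, 0.0, -0.8]
grip_width: 0.272
grip_force: 59.2
```

Run:
```python
from h import *
from rig import imaging
go([.571+.0164,.245+.0493,.089],-18.4)
p,d=imaging.get_image("side"); cv2.imwrite("pics/s4.png",p[:,:,::-1])
for n in ["side","top"]:
    p,d=imaging.get_image(n);m=imaging.camera_model(n); C=cloud(d,m["mtx"],m["position"],R.from_rotvec(m["rotation"]).as_matrix())
    r,g=p[...,0].astype(int),p[...,1].astype(int); h=cv2.cvtColor(p,cv2.COLOR_RGB2HSV)
    k=(r>150)&(r-g>70)&(g>50)&(C[...,1]>.1)&(C[...,1]<.45)&(C[...,0]>.4)&(C[...,0]<.7)
    N,l,st,_=cv2.connectedComponentsWithStats(k.astype(np.uint8))
    for i in range(1,N):
        if st[i,4]>10: print(n,C[l==i].mean(0).round(3),st[i,4])
```

```text
t 9.1 tcp [0.5886 0.2977 0.0878] turn first [-0.0005  0.0001 -0.0011] deg 0.1 
 shift mm in turned frame [ 0.1 -3.6 -1.2] in present frame [ 0.1 -3.6 -1.2] 
 force [ 0.27  0.04 -0.81] w 0.272 gf 59.2
side [0.568 0.316 0.07 ] 48
side [0.63  0.298 0.013] 326
side [0.594 0.31  0.013] 363
side [0.561 0.314 0.013] 35
```

View pics/s4.png

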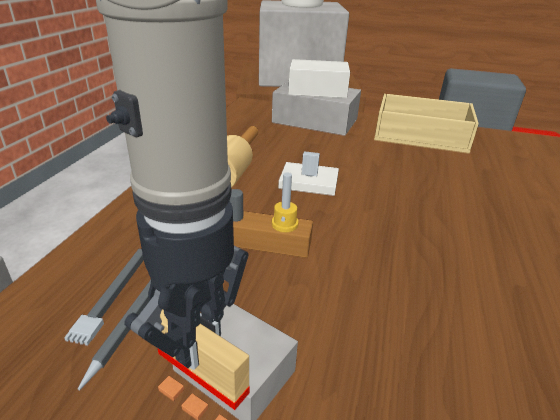

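Chips are on the bench at (171,387), (195,406) and (225,418), and the pier top is clear. Raise, then return the scraper.

>>> {"op": "move_arm", "data": {
  "increments": "0 0 -20 0 0 0 1; 0 0 -40 0 0 0 1; 0 0 -40 0 0 0 1; 0 0 -20 0 0 0 1; 0 -40 0 0 0 0 1; 5 -45 0 0 0 0 1; 7 -45 0 0 0 0 1; 7 -45 0 0 0 0 1; 7 -45 0 0 0 0 1; 7 -45 0 0 0 0 1; 7 -40 0 0 0 0 1; 0 0 0 0 0 0 1"
}}

```text
time_s: 10.75
tcp_pos: [0.4526, 0.0174, 0.2082]
eef_rot: [-0.515, -3.099, -0.001]
force: [-0.3, 0.1, -1.7]
grip_width: 0.27
grip_force: 59.3
```

```bash
python3 -c "
from h import *
go([.425,-.015,.032],-15)"
```

```text
t 10.75 tcp [0.4526 0.0174 0.2082] turn first [ 0.0007 -0.0003 -0.0675] deg 3.9 
 shift mm in turned frame [ 18.3 -38.4 176.2] in present frame [ 15.6 -39.7 176.2] 
 force [-0.32  0.06 -1.72] w 0.27 gf 59.3
```

>>> {"op": "move_arm", "data": {
  "increments": "16 -40 0 0 0 0 1; 0 0 0 0 0 -0.067 1; 0 0 40 0 0 0 1; 0 0 40 0 0 0 1; 0 0 40 0 0 0 1; 0 0 30 0 0 0 1; 0 0 15 0 0 0 1; 0 0 6 0 0 0 1; 0 0 0 0 0 0 1; 0 0 0 0 0 0 1"
}}

```text
time_s: 12.0
tcp_pos: [0.4275, -0.0113, 0.0378]
eef_rot: [0.399, 3.114, 0.001]
force: [0.2, -0.2, -1.7]
grip_width: 0.269
grip_force: 59.3
```

```bash
python3 -c "
from h import *
go([.425,-.015,.032],-15)"
```

```text
t 12.0 tcp [ 0.4275 -0.0113  0.0378] turn first [0.0011 0.0022 0.0072] deg 0.4 
 shift mm in turned frame [ 1.4 -4.3  5.8] in present frame [ 1.5 -4.2  5.8] 
 force [ 0.24 -0.17 -1.74] w 0.269 gf 59.3
```

Lower about 7 mm in small steps and let go.

>>> {"op": "move_arm", "data": {
  "increments": "0 0 3 0 0 0 1; 0 0 3 0 0 0 1; 0 0 1 0 0 0 1; 0 0 0 0 0 0 1; 0 0 0 0 0 0 1; 0 0 0 0 0 0 -1; 0 0 0 0 0 0 -1; 0 0 0 0 0 0 -1; 0 0 0 0 0 0 -1; 0 0 0 0 0 0 -1; 0 0 0 0 0 0 -1; 0 0 0 0 0 0 -1"
}}

```text
time_s: 13.5
tcp_pos: [0.4264, -0.0113, 0.0298]
eef_rot: [-0.399, -3.116, 0.0]
force: [-0.3, 0.1, -0.1]
grip_width: 0.996
grip_force: 0.0
```

>>> {"op": "move_arm", "data": {
  "increments": "0 0 -15 0 0 0 -1; 0 0 -30 0 0 0 -1; 0 0 -40 0 0 0 -1; 0 0 -40 0 0 0 -1; 0 0 -40 0 0 0 -1; 0 0 -20 0 0 0 -1; 0 0 0 0 0 0 -1"
}}

```text
time_s: 14.38
tcp_pos: [0.4277, -0.0116, 0.2169]
eef_rot: [0.399, 3.111, 0.003]
force: [0.1, 0.3, 0.0]
grip_width: 0.997
grip_force: 0.0
```

Run:
```python
from h import *
from rig import imaging
go([.5916,-.2487,.2],5.4)
for n in ["wrist","top","side"]:
    m=imaging.camera_model(n); p,d=imaging.get_image(n); K=m["mtx"];t=m["position"];Rm=R.from_rotvec(m["rotation"]).as_matrix()
    C=cloud(d,K,t,Rm);X,Y,Z=C[...,0],C[...,1],C[...,2]
    for nm,b in [("scr",(.3,.53,-.1,.1,.05,.068)),("cap",(.45,.7,-.36,-.15,.013,.03)),("bar",(.45,.7,-.36,-.15,.06,.075)),("pier",(.45,.7,.1,.4,.049,.06))]:
        k=(d>0)&(X>b[0])&(X<b[1])&(Y>b[2])&(Y<b[3])&(Z>b[4])&(Z<b[5])
        if k.sum()<20: continue
        k=blob(k); z=np.median(Z[k]); print(n,nm,k.sum(),"z",z.round(4),rect(plane(np.argwhere(k)[:,::-1],z,K,t,Rm)))
```

```text
t 14.38 tcp [ 0.4277 -0.0116  0.2169] turn first [ 0.0018  0.0049 -0.3492] deg 20.0 
 shift mm in turned frame [-140.8 -251.5   16.9] in present frame [-218.3 -188.2   17.4] 
 force [0.1  0.33 0.04] w 0.997 gf 0.0
wrist scr 3480 z 0.0599 (array([425.8, -11.5]), array([109.4,  23.8]), -14.51)
wrist pier 2948 z 0.0549 (array([562.3, 202.9]), array([126.6,  37.2]), -2.82)
top scr 403 z 0.0588 (array([446.9, -16.6]), array([64. , 24.2]), -14.58)
top cap 2579 z 0.0191 (array([ 591.6, -249.2]), array([119.7,  91.1]), 5.34)
top bar 171 z 0.0668 (array([ 591.6, -249.3]), array([33.9, 17.3]), 5.35)
top pier 3043 z 0.0541 (array([571. , 245.8]), array([119.8,  90.7]), -18.43)
side scr 1033 z 0.0605 (array([426.5,  -3.5]), array([110.8,  38.3]), -14.77)
side cap 1031 z 0.0212 (array([ 591.7, -242.6]), array([119.7, 104.3]), 5.22)
side bar 113 z 0.0682 (array([ 591.7, -242.8]), array([34., 34.]), 5.67)
side pier 7101 z 0.0559 (array([571.5, 249. ]), array([122.5,  93.3]), -18.48)
```

>>> {"op": "move_arm", "data": {
  "increments": "0 0 0 0 0 -0.12 -1; 0 0 0 0 0 -0.12 -1; 0 0 0 0 0 -0.11 -1; -24 -42 0 0 0 0 -1; -24 -42 0 0 0 0 -1; -24 -42 0 0 0 0 -1; -24 -42 0 0 0 0 -1; -24 -42 0 0 0 0 -1; -14 -36 0 0 0 0 -1; 0 0 0 0 0 0 -1; 0 0 0 0 0 0 -1"
}}

```text
time_s: 15.9
tcp_pos: [0.5824, -0.2427, 0.2133]
eef_rot: [0.149, -3.136, -0.003]
force: [0.9, 0.5, -0.8]
grip_width: 1.003
grip_force: 0.0
```

Run:
```python
from h import *
from rig import imaging
go([.592,-.2495,.03],5.35)
for n in ["wrist"]:
    m=imaging.camera_model(n); p,d=imaging.get_image(n); K=m["mtx"];t=m["position"];Rm=R.from_rotvec(m["rotation"]).as_matrix()
    C=cloud(d,K,t,Rm);X,Y,Z=C[...,0],C[...,1],C[...,2]
    for nm,b in [("cap",(.45,.7,-.36,-.15,.013,.03)),("bar",(.45,.7,-.36,-.15,.06,.075))]:
        k=(d>0)&(X>b[0])&(X<b[1])&(Y>b[2])&(Y<b[3])&(Z>b[4])&(Z<b[5])
        if k.sum()<20: continue
        k=blob(k); z=np.median(Z[k]); print(n,nm,k.sum(),"z",z.round(4),rect(plane(np.argwhere(k)[:,::-1],z,K,t,Rm)))
```

```text
t 15.9 tcp [ 0.5824 -0.2427  0.2133] turn first [ 0.002  -0.0025  0.0015] deg 0.2 
 shift mm in turned frame [ -8.9  -7.7 183.3] in present frame [ -9.3  -8.  183.2] 
 force [ 0.85  0.54 -0.79] w 1.003 gf 0.0
wrist cap 10396 z 0.02 (array([ 593.1, -250.8]), array([119.6,  89.6]), 5.4)
wrist bar 775 z 0.0679 (array([ 592.8, -251.1]), array([34.6, 15.3]), 5.41)
```

>>> {"op": "move_arm", "data": {
  "increments": "-10 -9 0 0 0 0 -1; 0 0 40 0 0 0 -1; 0 0 40 0 0 0 -1; 0 0 40 0 0 0 -1; 0 0 30 0 0 0 -1; 0 0 15 0 0 0 -1; 0 0 10 0 0 0 -1; 0 0 0 0 0 0 -1; 0 0 0 0 0 0 -1"
}}

```text
time_s: 17.08
tcp_pos: [0.5948, -0.252, 0.0411]
eef_rot: [-0.15, 3.136, -0.002]
force: [-0.3, -0.2, -1.2]
grip_width: 1.002
grip_force: 0.0
```

```bash
python3 -c "
from h import *
go([.593,-.251,.03],5.4)"
```

```text
t 17.07 tcp [ 0.5948 -0.252   0.0411] turn first [-0.0012  0.0021  0.0011] deg 0.2 
 shift mm in turned frame [ 1.7  1.2 11.1] in present frame [ 1.7  1.2 11.1] 
 force [-0.27 -0.21 -1.17] w 1.002 gf 0.0
```

>>> {"op": "move_arm", "data": {
  "increments": "1.5 1 6 0 0 0 -1; 0 0 4.5 0 0 0 -1; 0 0 0 0 0 0 -1; 0 0 0 0 0 0 1; 0 0 0 0 0 0 1; 0 0 0 0 0 0 1; 0 0 0 0 0 0 1; 0 0 0 0 0 0 1; 0 0 0 0 0 0 1; 0 0 0 0 0 0 1; 0 0 0 0 0 0 1"
}}

```text
time_s: 18.45
tcp_pos: [0.5925, -0.2503, 0.0295]
eef_rot: [-0.15, 3.138, 0.001]
force: [-0.4, 2.5, 2.8]
grip_width: 0.179
grip_force: 59.5
```

```bash
python3 -c "
from h import *
go([.593,-.251,.03],5.4)"
```

```text
t 18.45 tcp [ 0.5925 -0.2503  0.0295] turn first [0.0006 0.0002 0.0012] deg 0.1 
 shift mm in turned frame [-0.5 -0.7 -0.5] in present frame [-0.5 -0.7 -0.5] 
 force [-0.41  2.54  2.79] w 0.179 gf 59.5
```

>>> {"op": "move_arm", "data": {
  "increments": "0 0 -8 0 0 0 1; 0 0 -15 0 0 0 1; 0 0 -30 0 0 0 1; 0 0 -35 0 0 0 1; 0 0 -35 0 0 0 1; 0 0 -35 0 0 0 1; 0 0 -30 0 0 0 1; 0 0 -15 0 0 0 1; 0 0 0 0 0 0 1; 0 0 0 0 0 0 1"
}}

```text
time_s: 19.7
tcp_pos: [0.5916, -0.25, 0.2305]
eef_rot: [0.149, -3.135, -0.003]
force: [-0.1, -0.1, -6.5]
grip_width: 0.177
grip_force: 58.9
```

Run:
```python
from h import *
from rig import imaging
go([.572,.245,.23],-18.43)
p,d=imaging.get_image("side"); cv2.imwrite("pics/s5.png",p[:,:,::-1])
```

```text
t 19.7 tcp [ 0.5916 -0.25    0.2305] turn first [ 0.0013 -0.003   0.4167] deg 23.9 
 shift mm in turned frame [175.1 463.4   0.5] in present frame [-27.5 494.7   1.3] 
 force [-0.14 -0.11 -6.49] w 0.177 gf 58.9
```

View pics/s5.png

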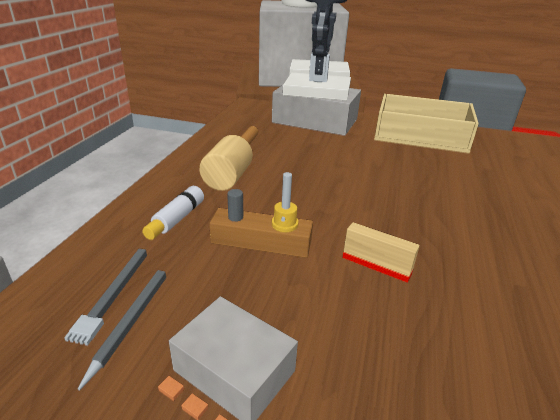

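Side view: the cap hangs level at (320,82), the scraper stands at (380,252), and the pier top is bare at (235,345). Carry it over at an underside height of 0.20 m.

>>> {"op": "move_arm", "data": {
  "increments": "0 20 0 0 0 0 1; -3 35 0 0 0 0 1; -3 40 0 0 0 0 1; -3 45 0 0 0 0 1; -3 45 0 0 0 0 1; -3 45 0 0 0 0 1; -3 45 0 0 0 0 1; -3 45 0 0 0 0 1; -3 45 0 0 0 0 1; -3 40 0 0 0 0 1; 0 30 0 0 0 0 1; 0 20 0 0 0 0 1"
}}

```text
time_s: 21.25
tcp_pos: [0.5748, 0.2071, 0.2307]
eef_rot: [0.153, -3.135, 0.0]
force: [-0.2, -0.0, -5.1]
grip_width: 0.177
grip_force: 59.1
```

>>> {"op": "move_arm", "data": {
  "increments": "0 20 0 0 0 0.08 1; 0 15 0 0 0 0.1 1; 0 0 0 0 0 0.1 1; 0 0 0 0 0 0.1 1; 0 0 0 0 0 0.03 1; 0 0 0 0 0 0 1; 0 0 0 0 0 0 1"
}}

```text
time_s: 22.12
tcp_pos: [0.5738, 0.2395, 0.2322]
eef_rot: [-0.492, -3.103, 0.0]
force: [-0.1, -0.1, -5.8]
grip_width: 0.175
grip_force: 59.2
```

```bash
python3 -c "
from h import *
go([.572,.245,.125],-18.43)"
```

```text
t 22.12 tcp [0.5738 0.2395 0.2322] turn first [-0.0001 -0.0002  0.0074] deg 0.4 
 shift mm in turned frame [  3.5   4.6 107.2] in present frame [  3.4   4.6 107.2] 
 force [-0.07 -0.08 -5.83] w 0.175 gf 59.2
```

>>> {"op": "move_arm", "data": {
  "increments": "3.5 5 0 0 0 0.007 1; 0 0 30 0 0 0 1; 0 0 30 0 0 0 1; 0 0 25 0 0 0 1; 0 0 15 0 0 0 1; 0 0 5 0 0 0 1; 0 0 0 0 0 0 1; 0 0 0 0 0 0 1"
}}

```text
time_s: 23.12
tcp_pos: [0.573, 0.2458, 0.1286]
eef_rot: [0.503, 3.099, 0.002]
force: [-0.4, -0.4, -5.2]
grip_width: 0.173
grip_force: 59.1
```

```bash
cat > m.py <<'E'
from h import *
from rig import imaging
go([.572,.2445,.0955],-18.43)
for n in ["top","wrist","side"]:
    m=imaging.camera_model(n); p,d=imaging.get_image(n); K=m["mtx"];t=m["position"];Rm=R.from_rotvec(m["rotation"]).as_matrix()
    C=cloud(d,K,t,Rm);X,Y,Z=C[...,0],C[...,1],C[...,2]
    w=(p.min(2)>150)&(np.ptp(p,axis=2)<40)
    for nm,b in [("capslab",(.45,.7,.1,.4,.06,.14)),("pier",(.45,.7,.1,.4,.049,.059))]:
        k=(d>0)&(X>b[0])&(X<b[1])&(Y>b[2])&(Y<b[3])&(Z>b[4])&(Z<b[5])
        if nm=="capslab": k&=w
        if k.sum()<20: continue
        k=blob(k); z=np.median(Z[k])
        if nm=="capslab": k&=abs(Z-z)<.005; A=np.c_[X[k],Y[k],np.ones(k.sum())]; s=np.linalg.lstsq(A,Z[k],rcond=None)[0]; print("tilt",s[:2].round(3))
        print(n,nm,k.sum(),"z",z.round(4),rect(plane(np.argwhere(k)[:,::-1],z,K,t,Rm)))
    if n=="side": import time; cv2.imwrite("pics/s_%d.png"%time.time(),p[:,:,::-1])
E
python3 m.py; ls pics
```

```text
t 23.12 tcp [0.573  0.2458 0.1286] turn first [ 0.0016  0.0019 -0.    ] deg 0.1 
 shift mm in turned frame [ 0.6 -1.5 33.1] in present frame [ 0.6 -1.6 33.1] 
 force [-0.4  -0.4  -5.21] w 0.173 gf 59.1
tilt [0.004 0.003]
top capslab 1218 z 0.1182 (array([603. , 234.1]), array([90.8, 54.2]), 71.59)
top pier 293 z 0.0539 (array([558.1, 207. ]), array([119.6,   8.9]), -18.42)
tilt [0.003 0.001]
wrist capslab 27732 z 0.1189 (array([556.3, 250.4]), array([89. , 82.3]), 71.58)
wrist pier 794 z 0.0548 (array([517.5, 264.4]), array([88.9,  2.9]), 71.6)
tilt [ 0.001 -0.007]
side capslab 5594 z 0.1197 (array([572.3, 247.5]), array([121.9,  92.3]), -18.42)
side pier 3650 z 0.0558 (array([571.7, 249.1]), array([122.6,  93. ]), -18.17)
s2.png
s3.png
s4.png
s5.png
s_1795973277.png
side0.png
top0.png
w1.png
```

>>> {"op": "move_arm", "data": {
  "increments": "1.3 0.8 0 0 0 0 1; 0 0 10 0 0 0 1; 0 0 8 0 0 0 1; 0 0 4 0 0 0 1; 0 0 4 0 0 0 1; 0 0 2 0 0 0 1; 0 0 0 0 0 0 1; 0 0 0 0 0 0 1"
}}

```text
time_s: 24.28
tcp_pos: [0.5713, 0.2468, 0.0996]
eef_rot: [0.503, 3.1, 0.0]
force: [-0.4, 0.4, -5.0]
grip_width: 0.179
grip_force: 59.2
```

```bash
python3 m.py; ls pics
```

```text
t 24.27 tcp [0.5713 0.2468 0.0996] turn first [ 0.0004  0.0005 -0.0001] deg 0.0 
 shift mm in turned frame [-1.4 -2.   4.1] in present frame [-1.4 -2.   4.1] 
 force [-0.44  0.36 -5.  ] w 0.179 gf 59.2
tilt [-0.002  0.   ]
top capslab 1142 z 0.0892 (array([601.7, 234.7]), array([91.2, 53.9]), 70.91)
top pier 116 z 0.0537 (array([557.8, 204.1]), array([118.3,   4. ]), -18.44)
tilt [0.001 0.001]
wrist capslab 27740 z 0.0901 (array([554.6, 251.5]), array([89. , 82.3]), 71.57)
tilt [ 0.    -0.008]
side capslab 5407 z 0.0909 (array([571. , 248.4]), array([121.1,  92.2]), -18.59)
side pier 1633 z 0.0556 (array([571.6, 248.9]), array([122.4,  92.8]), -18.49)
s2.png
s3.png
s4.png
s5.png
s_1795973277.png
s_1795973298.png
side0.png
top0.png
w1.png
```

>>> {"op": "move_arm", "data": {
  "increments": "-0.5 0 2 0 0 0 1; 0 0 2 0 0 0 1; 0 0 0 0 0 0 1; 0 0 0 0 0 0 1; 0 0 0 0 0 0 1; 0 0 0 0 0 0 1; 0 0 0 0 0 0 1"
}}

```text
time_s: 25.3
tcp_pos: [0.5716, 0.2467, 0.0954]
eef_rot: [0.503, 3.101, 0.0]
force: [0.1, -0.2, -6.0]
grip_width: 0.177
grip_force: 59.2
```

```bash
rm pics/s_*; python3 m.py; mv pics/s_* pics/final.png
```

```text
t 25.3 tcp [0.5716 0.2467 0.0954] turn first [ 0.0001  0.0001 -0.    ] deg 0.0 
 shift mm in turned frame [-1.1 -1.9 -0.1] in present frame [-1.1 -1.9 -0.1] 
 force [ 0.14 -0.25 -5.98] w 0.177 gf 59.2
tilt [-0.002  0.001]
top capslab 1131 z 0.0848 (array([601.8, 234.9]), array([90.8, 54. ]), 71.41)
top pier 83 z 0.0535 (array([558. , 203.8]), array([117.7,   2.7]), -18.44)
tilt [0. 0.]
wrist capslab 27731 z 0.0858 (array([554.9, 251.3]), array([89. , 82.2]), 71.58)
wrist pier 5 z 0.0498 (array([502.9, 224.9]), array([2.1, 0. ]), 71.6)
tilt [ 0.    -0.007]
side capslab 5368 z 0.0867 (array([571.3, 248.5]), array([121.2,  92.6]), -18.6)
side pier 1363 z 0.0554 (array([571.4, 248.6]), array([122.3,  93.3]), -18.89)
```

View pics/final.png

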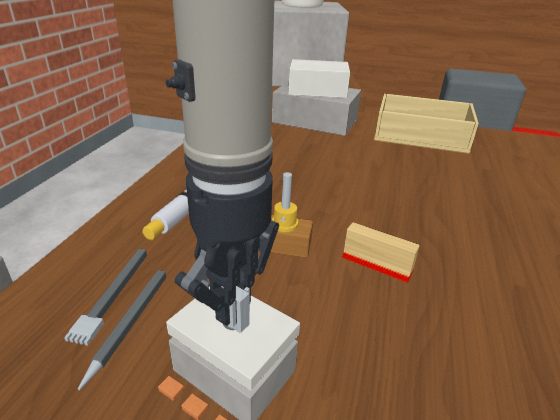

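The cap at (235,330) hovers edge for edge about 11 mm over the pier. The chips are on the bench at (171,387), (195,406) and (225,418), and the scraper stands at (380,252). Handing in.

```bash
python3 -c "
from rig import job
print(job.job_done())"
```

```text
the job is handed in; nothing more can be done
None
```

I handed the job in at about 25 s with the cap held level and square about 11 mm above the pier and centred within about 1 mm, the chips pushed onto the bench, and the scraper standing clear of the pier; no verdict came back.

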